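# Hook the fine sieve into the sifter bed

## Robot

A 6-joint arm with a two-finger parallel gripper is mounted at the origin on the work surface. World frame = base frame: x ahead of the robot, y to its left, z up, the work surface at z = 0. Lengths are in mm, angles in rad, forces in N, time in s.
With the tool pointing down it reaches from about 250 to 725 mm from the base axis. Payload 4 kg.
Tool frame: the origin (TCP) lies on the centre line of the jaws, within the pads' length; the fingertips stand 11 mm ahead of it and the grasp point (between the pads) lies 8 mm behind it (manip.tcp_to_tips is the distance from the TCP to the fingertips, in mm); z points along the fingers, y is the line along which they close (so a half turn about z gives the same grasp; the last joint's range is limited). The gripper opens to 85 mm and grips with 20 to 120 N. Pads are 22 mm wide; open, the fingers measure 114 mm over their backs; the gripper's body (76 mm by 85 mm) begins 54 mm behind the grasp point. The pads swing forward as they close: fully open they stand 13 mm farther back than shut.
Start: joints at [-1.18, 0.241, 0.005, 1.335, 0, 1.571], TCP at [190.462, -462.303, 242.306] pointing down, gripper open.
Joint ranges: [-2.72, 2.72], [-1.05, 1.87], [-1.09, 1.28], [-1.99, 2.15], [-1.42, 1.44], [-3.14, 3.14]. Speed limits (rad/s): [2.79, 2.79, 3.14, 3.14, 3.14, 3.14].

## Interface

Orientations are given as a unit quaternion [x, y, z, w].
In Python, from cell import get_state, grab_frame, camera_params, manip, spotter gives the robot as it stands.
- The arm moves only by the tool servo_tool, never from a script. Its argument "series" is a list of rows, each a list of 7 numbers: the closure, from 0 (fully open) to 1 (shut), then the shift along the tool's x, y, z normalised to -1 to 1, where 1 is 2.5 cm, then the turn, a rotation vector about the tool's x, y, z normalised to -1 to 1, where 1 is 5 degrees. In form: [[hand, dx, dy, dz, wx, wy, wz], ...]. A call has 1 to 10 rows; each row shifts and turns the commanded pose from where the row before left it, along the tool's axes as they then stand; what a row does not reach is not made up. A row lasts 1/12 s, in which the tool goes at most 41.7 mm and 7.16 degrees, less where a joint would pass 70% of its speed; a pose out of reach is approached as far as the arm can. A call with a number of a shift or a turn outside -1 to 1 is refused whole. A call with a gripper value outside its range is refused whole. The fingers move at their own pace and stop on an object; "grip_force" is the grip in N (left out, the last holds). Time passes only in rows, so rows that do not move let the fingers close. It gives the time, the measured TCP pose, the force, the opening and the grip force at its end, in the units of the state.
- get_state(): the state, without advancing time (a new reading comes with each control period).
- grab_frame(name): name is "scene" or "top" or "wrist"; returns (picture, depth): 400x640x3 uint8, blue, green, red; 400x640 float32, mm along the optical axis (not along the pixel's ray), 0 where there is no reading.
- camera_params(name): a dict with "K" (3x3 intrinsics, pixels), "extrinsics" (4x4, takes a point from world to camera coordinates). Camera axes: x right, y down, z forward; pixel columns grow to the right and rows downward; lengths in mm; the calibration is good to about 2 mm. The wrist camera is an equidistant fisheye: a pixel r from the principal point sees the ray r / f radians off the axis. A picture is of the moment at which its call begins: read the wrist's pose just before it. camera_params takes no time and is no camera call; for the wrist camera it gives the pose at the moment of the call.
- manip.job_done(): hands the job in; it is judged then, once.
Trained networks look in the newest picture that a camera, given by its name, has taken for a name from the list of things; names that differ only in an ending like _2 or _b are one class to them, and where a whole thing is asked for, a point or a joint stands for the part that bears it (a point fixed in the world has none). Each returns a list of dicts, best first, with "conf" (0 to 1); they miss things now and then, are a little off and sometimes report something else, mostly with a low value. They report only what shows in the picture. A call takes as long as a camera call. They do not tell look-alikes from the thing itself.
- spotter.recognise(name, camera): "point" ([column, row] as shares, 0 to 1, of the picture: columns of its width, rows of its height, amid what is visible of it).
The state is a dict: "time": time; "joints": joint angles; "dq": joint speeds; "effort": joint torques, N m; "position": TCP position; "tool_rot": TCP orientation; "force": force on the tool from outside, world axes, zero at the start; "torque": the same for the moment, N m; "gripper_width": opening from 0.0 (shut) to 1.0 (fully open); "finger_force": force on a finger pad.
Only numpy, scipy, OpenCV 4.12 (cv2) and the standard library are available. Lean on these libraries where they do the work, as an engineer would, in place of code of your own. Each camera call takes 0.05 s, during which the arm holds its last target. There are 200 camera calls.

## Task

Fit the blue sieve into the vibrating sifter: hook its steel tongue under the retaining lip of the sifter's bed, then swing the other side down until the spring catch snaps over its edge and the sieve lies flat and fully home, and let go of it. Feel for the slot's rubber stop gently, a light touch is enough, never force the sieve against the sifter, and leave the white sieve and everything else on the counter where it is.

Things in the scene. Friction and masses are not known exactly. Their poses are not given: they have to be found in the camera images.
- sieve_grip (a point): blue sieve, loose, about 0.3 kg: flat frame 150 (x) x 130 (y) x 14 mm with steel mesh (top 8 mm up). Blue upright grip block, 20 (x) x 60 (y) mm, up to 50 mm above the underside, centred 20 mm to +x of the frame's centre; pinch its 20 mm from above. This point: on the grip's centre line, 34 mm above the underside, 55 mm from the frame's +x edge. z up
- sieve_tongue (a point): tongue of the blue sieve: steel, 14 mm long (x), 90 mm wide (y), 5 mm thick, sticking out of the frame's -x side, level with the underside. This point: middle of its tip edge, half-way up, so 109 mm to -x of the grip point; same axes as the sieve
- shaker: vibrating sifter, fixed to the counter: grey housing 300 (x) x 210 (y) mm, 62 mm high, with an aluminium bed on top. Origin under the housing's centre, z up. The bed is braked (do not push it) and may have stopped up to 24 mm either way along x from its middle place; where is not measured: find it by touch or sight. The next three points sit on the housing and show the middle place only
- seat_mid (a point): centre of the bed's seat, were the bed in its middle place; axes of the shaker. The sieve lies flat on the seat, 70 mm above the counter, its x along the shaker's x, tongue at the -x end, between side walls at y = +/-68 mm, 12 mm high. Keep forces between sieve and sifter below 40 N
- slot_mid (a point): foot of the black rubber stop wall of the tongue's slot at the bed's -x end, at seat height, were the bed in its middle place. Push on that stop with less than 15 N. A yellow lip covers the slot: it reaches 8 mm to +x from the stop wall, underside 10 mm and top 14 mm above the seat. A tilt of 12 to 16 degrees, tongue low, suits the hooking
- wall_mid (a point): foot of the wall at the bed's +x end, 13 mm high, were the bed in its middle place; always 166.5 mm from the slot's stop wall. Sieve with tongue is 164 mm long: its far edge goes down inside this wall only with the tongue nearly up to the stop wall
- catch (a joint): orange spring catch, 44 mm wide, over the bed's +x wall, sliding along x (m): 0 = sprung out, 0.009 = pushed back. Sprung out, its nose reaches 6 mm in from the wall, 16 mm above the seat (2 mm over a seated frame); a slick ramp on top rises from 19 to 28 mm. The frame's edge pushes it back (2.5 N plus 0.5 N/mm; about 6 N down on the edge), then it snaps out over the frame
- sieve_coarse_grip (a point): the sieve that is not wanted: same shape and sizes as the blue one, but white frame, coarse mesh and black grip; the point lies in its grip, 34 mm above its underside
Mind the look-alikes: they are no part of the job. What is shaped like the part that bears sieve_grip but pink is not meant.

How it is judged:
By the outcome, as a careful person would: the job done as asked, in the order asked, and still so for the second after the job is handed in, with the robot touching nothing.
It also fails if it takes over 54 s, if anything falls off the work surface, if the arm or the gripper's body presses on something with over 40 N, if the wrist force passes 120 N, or if a joint passes its speed limit or range.

## Working session

There is one attempt and no reset: what is moved stays moved. The work goes in short steps, Python scripts to look and compute and a tool call to move; the robot and the scene stay as the last step left them, time stands still between calls to the robot, and variables do not carry over. Pictures are saved under pics/ and viewed, at most 10 in all, crops included, and the job is handed in when it is done.

Besides the shell and the picture viewer there is one more tool, called after "Call:" as name(argument=value, ...) on one line, values as JSON. servo_tool: Moves the arm, as the interface text tells. Its arguments: {"type":"object","properties":{"series":{"type":"array","items":{"type":"array","items":{"type":"number"}}},"grip_force":{"type":"number"}},"required":["series"]}

```bash
mkdir -p pics; ls; cat > h.py <<'E'
import numpy as np, cv2
from cell import get_state, grab_frame, camera_params, manip, spotter
def px2w(c,u,v,d):
    p=camera_params(c);K=np.array(p["K"]);T=np.linalg.inv(np.array(p["extrinsics"]))
    x=np.linalg.inv(K)@[u,v,1]*d
    return (T@np.append(x,1))[:3]
E
python3 - <<'E'
from h import *
ims=[]
for c in("scene","top"):
    im,d=grab_frame(c);np.save(f"{c}.npy",d);cv2.imwrite(f"{c}.png",im);ims.append(im)
    for n in("sieve_grip","sieve_tongue","shaker","catch","sieve_coarse_grip"):
        for r in spotter.recognise(n,c)[:3]:
            u,v=r["point"][0]*640,r["point"][1]*400
            dd=d[int(v),int(u)]
            print(c,n,round(r["conf"],2),round(u),round(v),px2w(c,u,v,dd).round())
    cv2.imwrite(f"pics/{c}0.png",im)
E
```

```text
pics
scene sieve_grip 0.95 335 163 [289. 225.  23.]
scene sieve_grip 0.85 404 156 [321. 475.   4.]
scene sieve_grip 0.75 382 200 [523. 281.  34.]
scene sieve_tongue 0.96 376 199 [514. 266.  38.]
scene sieve_tongue 0.87 336 163 [290. 227.  27.]
scene sieve_tongue 0.77 401 156 [318. 465.   4.]
scene shaker 0.94 292 268 [697. -68.  61.]
scene catch 0.61 297 255 [690. -52.  99.]
scene catch 0.24 195 260 [ 551. -301.   34.]
scene sieve_coarse_grip 0.62 194 261 [ 547. -303.   31.]
top sieve_grip 0.8 190 277 [320. 458.   7.]
top sieve_grip 0.69 265 295 [263. 245.   6.]
top sieve_grip 0.69 451 202 [ 514. -294.    9.]
top sieve_tongue 0.97 192 273 [331. 452.   7.]
top sieve_tongue 0.81 265 296 [260. 246.   4.]
top sieve_tongue 0.74 253 222 [473. 277.   7.]
top shaker 0.87 348 207 [498.   5.  60.]
top catch 0.57 369 139 [681. -58.  95.]
top sieve_coarse_grip 0.66 452 201 [ 517. -296.   10.]
```

View pics/top0.png

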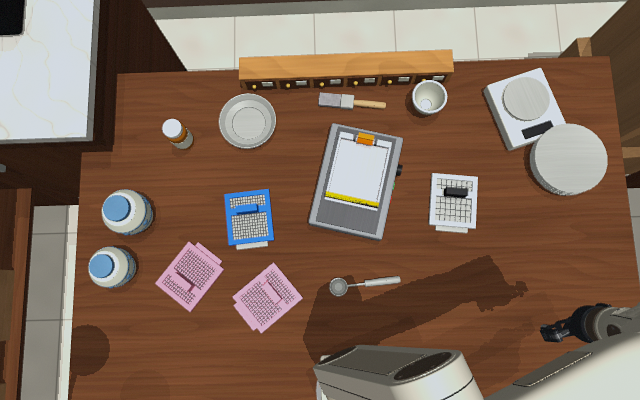

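View pics/scene0.png

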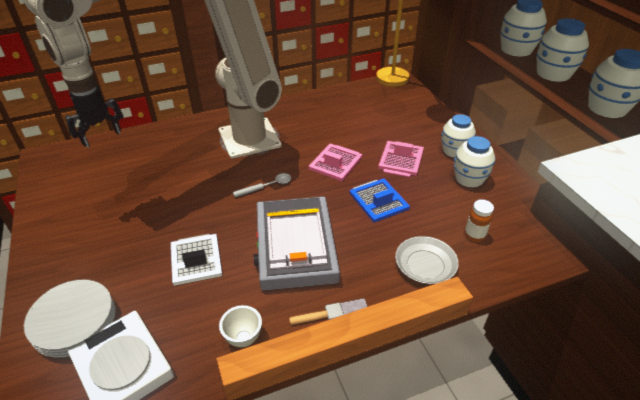

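Candidates for the sieve: blue at top px (248,217), pink look-alikes at (189,276) and (267,297), and the white one at (454,201). I choose the blue one. Its tongue faces the robot, at (252,245).

```bash
python3 - <<'E'
from h import *
im=cv2.imread("top.png");d=np.load("top.npy");hsv=cv2.cvtColor(im,cv2.COLOR_BGR2HSV)
p=camera_params("top");K=np.array(p["K"]);T=np.linalg.inv(np.array(p["extrinsics"]))
print("campos",T[:3,3].round(),"f",K[0,0])
vv,uu=np.mgrid[:400,:640]
P=np.stack([(uu-K[0,2])/K[0,0]*d,(vv-K[1,2])/K[1,1]*d,d],-1)@T[:3,:3].T+T[:3,3]
def rep(n,m):
    q=P[m];r=cv2.minAreaRect(q[:,:2].astype(np.float32));print(n,len(q),"mean",q.mean(0).round(1),"rect",np.round(r[0],1),np.round(r[1],1),round(r[2],1),"z",np.percentile(q[:,2],[5,50,95]).round(1))
box=lambda a,b,c,e:(uu>a)&(uu<b)&(vv>c)&(vv<e)
B=box(215,285,180,255)
blue=B&cv2.inRange(hsv,(95,120,60),(125,255,255)).astype(bool)
rep("blue",blue);rep("bluegrip",blue&(P[...,2]>35));rep("frame",blue&(P[...,2]<25))
S=box(300,410,115,245)
rep("house",S&(P[...,2]>45))
yel=S&cv2.inRange(hsv,(22,150,100),(35,255,255)).astype(bool);rep("lip",yel)
org=S&cv2.inRange(hsv,(5,150,100),(20,255,255)).astype(bool);rep("catch",org)
seat=S&(hsv[...,1]<60)&(hsv[...,2]>190);rep("seat",seat)
c=np.hstack([cv2.resize(im[180:260,205:295],None,fx=4,fy=4,interpolation=2)[:320],cv2.resize(im[115:245,300:410],None,fx=4,fy=4,interpolation=2)[100:420]])
a=cv2.resize(im[115:245,300:410],None,fx=4,fy=4,interpolation=2);b=cv2.resize(im[180:260,205:295],None,fx=4,fy=4,interpolation=2)
o=np.zeros((520,800,3),np.uint8);o[:,:440]=a;o[:320,440:800]=b;cv2.imwrite("pics/crop1.png",o)
E
```

```text
campos [ 270.   59. 1387.] f 484.43311599690566
blue 1182 mean [491.1 288.1  23.4] rect [397.1 237.6] [400.3 180. ] 30.4 z [ 8.6 14.5 50.6]
bluegrip 167 mean [501.2 285.4  80.9] rect [407.  175.9] [356.6  53.3] 49.1 z [42.1 49.5 55. ]
frame 997 mean [489.2 288.6  13.7] rect [488.2 290.8] [150.6 134.5] 5.1 z [ 8.4 13.8 18.8]
house 7838 mean [569.3 -19.8  77. ] rect [495.3  -6.3] [223.9 468.7] 75.4 z [54.6 65.6 85.1]
lip 230 mean [518.   -1.8  83.5] rect [581.5   3.7] [190.7 139.1] 7.2 z [78.7 83.6 88.1]
catch 5680 mean [603.3 -21.9   8. ] rect [528.3 -22.7] [323.9 520.2] 88.7 z [-5.   0.   5.7]
seat 3080 mean [600.3 -26.   76.7] rect [484.3   3.7] [148.1 442.5] 75.3 z [65.7 70.3 82.2]
```

View pics/crop1.png

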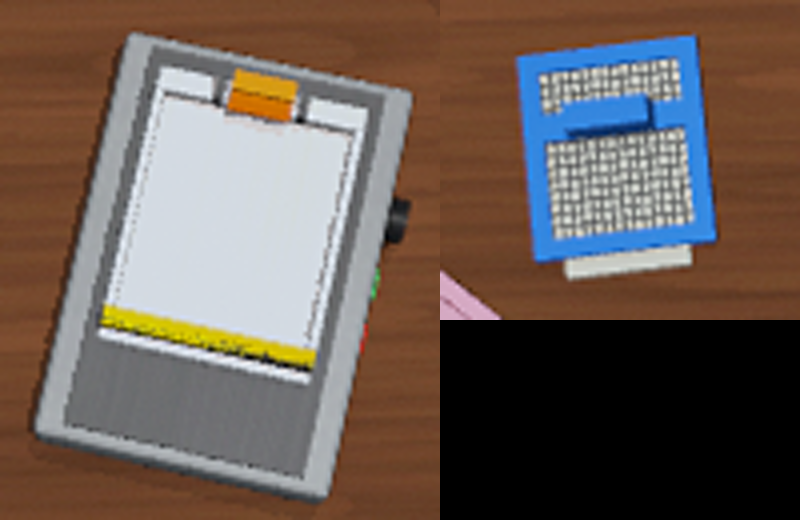

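```bash
cat >> h.py <<'E'
from scipy.spatial.transform import Rotation as R
def ray2z(c,uv,z):
    p=camera_params(c);K=np.array(p["K"]);T=np.linalg.inv(np.array(p["extrinsics"]))
    uv=np.atleast_2d(uv).astype(float);r=np.c_[(uv[:,0]-K[0,2])/K[0,0],(uv[:,1]-K[1,2])/K[1,1],np.ones(len(uv))]@T[:3,:3].T
    o=T[:3,3];return (o+r*((z-o[2])/r[:,2:]))[:,:2]
def pose():
    s=get_state();return s,np.array(s["position"],float),R.from_quat(s["tool_rot"])
def grasp_rot(yaw,tilt=0):
    # sieve frame -> tool: tool z down, tool y along +-sieve x ; tilt>0 : tongue (-x) low
    S=R.from_euler("z",yaw,degrees=True)*R.from_euler("y",-tilt,degrees=True)
    return S
def plan(pt,Rt,n):
    s,p,Q=pose();w=(Q.inv()*Rt).as_rotvec();out=[]
    for i in range(n):
        Qi=Q*R.from_rotvec(w*i/n);d=Qi.inv().apply((np.array(pt)-p)/n)
        out.append(np.r_[d/25,np.degrees(w)/n/5].round(3).tolist())
    return out
E
python3 - <<'E'
from h import *
s,p,Q=pose();print(s,"\n",Q.as_matrix().round(3))
im=cv2.imread("top.png");hsv=cv2.cvtColor(im,cv2.COLOR_BGR2HSV)
def rect(n,m,z,off):
    m=cv2.morphologyEx(m.astype(np.uint8),cv2.MORPH_OPEN,np.ones((2,2)))
    k,l,st,_=cv2.connectedComponentsWithStats(m);i=1+np.argmax(st[1:,4]);v,u=np.nonzero(l==i)
    w=ray2z("top",np.c_[u+off[0],v+off[1]],z).astype(np.float32);r=cv2.minAreaRect(w);print(n,len(u),np.round(r[0],1),np.round(r[1],1),round(r[2],1));return r
o=(300,115);C=hsv[115:245,300:410]
gray=(C[...,1]<70)&(C[...,2]>60)
rect("house62",gray,62,o)
rect("lip84",cv2.inRange(C,(22,150,100),(35,255,255))>0,84,o)
rect("catch",cv2.inRange(C[:40,40:90],(8,180,150),(21,255,255))>0,90,(340,115))
D=hsv[180:260,205:295]
rect("blue14",cv2.inRange(D,(95,120,60),(125,255,255))>0,14,(205,180))
E
```

```text
{'time': 0.6, 'joints': array([-1.18000366e+00,  2.40553474e-01,  4.99292094e-03,  1.33519704e+00,
       -1.03426009e-05,  1.57077323e+00]), 'dq': array([ 1.50330534e-04, -1.66418140e-03,  2.16443497e-03, -3.27744674e-04,
       -1.28934972e-03, -6.66694440e-05]), 'effort': array([ 1.21862056e-03, -3.71972787e+01,  2.52572483e+01,  1.32045676e-03,
       -6.70524116e-06, -5.39091630e-06]), 'position': array([ 190.45686368, -462.3022906 ,  242.32701945]), 'tool_rot': array([ 9.80968554e-01,  1.94166670e-01, -1.31276932e-06,  2.00032396e-05]), 'force': array([0.43519224, 0.10487279, 0.68516437]), 'torque': array([ 0.02061203,  0.01042454, -0.03510474]), 'finger_force': 0.0, 'gripper_width': 1.0014646498047128} 
 [[ 0.925  0.381  0.   ]
 [ 0.381 -0.925 -0.   ]
 [-0.     0.    -1.   ]]
house62 7384 [570.6 -21.9] [209.3 302.1] 75.4
lip84 224 [512.6  -7.9] [146.1  12.7] 75.5
catch 145 [682.  -51.2] [41.9 28.4] 75.0
blue14 1175 [484.4 286.5] [151.4 131.3] 5.2
```

```bash
cat >> h.py <<'E'
def tool_rot(yaw,tilt=0):
    S=grasp_rot(yaw,tilt).as_matrix();return R.from_matrix(np.c_[S[:,1],S[:,0],-S[:,2]])
E
python3 - <<'E'
from h import *
for r in plan([530,-15,260],tool_rot(-14.6),25): print(r)
s,p,Q=pose();E=np.array(camera_params("wrist")["extrinsics"]);T=np.linalg.inv(E)
print(camera_params("wrist")["K"],Q.inv().apply(T[:3,3]-p).round(1),(Q.as_matrix().T@T[:3,:3]).round(3),manip.tcp_to_tips)
E
```

```text
[0.775, -0.455, -0.028, 0.0, 0.0, -0.424]
[0.791, -0.426, -0.028, 0.0, 0.0, -0.424]
[0.806, -0.396, -0.028, 0.0, 0.0, -0.424]
[0.821, -0.366, -0.028, 0.0, 0.0, -0.424]
[0.834, -0.335, -0.028, 0.0, 0.0, -0.424]
[0.845, -0.304, -0.028, 0.0, 0.0, -0.424]
[0.856, -0.273, -0.028, 0.0, 0.0, -0.424]
[0.866, -0.241, -0.028, 0.0, 0.0, -0.424]
[0.874, -0.209, -0.028, 0.0, 0.0, -0.424]
[0.881, -0.176, -0.028, 0.0, 0.0, -0.424]
[0.887, -0.144, -0.028, 0.0, 0.0, -0.424]
[0.892, -0.111, -0.028, 0.0, 0.0, -0.424]
[0.895, -0.078, -0.028, 0.0, 0.0, -0.424]
[0.897, -0.045, -0.028, 0.0, 0.0, -0.424]
[0.898, -0.011, -0.028, 0.0, 0.0, -0.424]
[0.898, 0.022, -0.028, 0.0, 0.0, -0.424]
[0.897, 0.055, -0.028, 0.0, 0.0, -0.424]
[0.894, 0.088, -0.028, 0.0, 0.0, -0.424]
[0.89, 0.121, -0.028, 0.0, 0.0, -0.424]
[0.885, 0.154, -0.028, 0.0, 0.0, -0.424]
[0.879, 0.187, -0.028, 0.0, 0.0, -0.424]
[0.871, 0.219, -0.028, 0.0, 0.0, -0.424]
[0.863, 0.251, -0.028, 0.0, 0.0, -0.424]
[0.853, 0.283, -0.028, 0.0, 0.0, -0.424]
[0.842, 0.314, -0.028, 0.0, 0.0, -0.424]
[[309.70691629   0.         316.69498256]
 [  0.         309.70691629 194.48983726]
 [  0.           0.           1.        ]] [  81.7    1.6 -131.8] [[ 0.002 -0.947 -0.321]
 [ 1.     0.002 -0.   ]
 [ 0.001 -0.321  0.947]] 11.0
```

Call:
servo_tool(series=[[0,0.775,-0.455,-0.028,0,0,-0.424],[0,0.791,-0.426,-0.028,0,0,-0.424],[0,0.806,-0.396,-0.028,0,0,-0.424],[0,0.821,-0.366,-0.028,0,0,-0.424],[0,0.834,-0.335,-0.028,0,0,-0.424],[0,0.845,-0.304,-0.028,0,0,-0.424],[0,0.856,-0.273,-0.028,0,0,-0.424],[0,0.866,-0.241,-0.028,0,0,-0.424],[0,0.874,-0.209,-0.028,0,0,-0.424],[0,0.881,-0.176,-0.028,0,0,-0.424]])

```text
time: 1.43
position: [326.9, -282.5, 249.5]
tool_rot: [0.928, 0.372, 0.0, 0.0]
force: [0.3, -0.1, -0.3]
gripper_width: 1.0
finger_force: 0.0
```

Call:
servo_tool(series=[[0,0.887,-0.144,-0.028,0,0,-0.424],[0,0.892,-0.111,-0.028,0,0,-0.424],[0,0.895,-0.078,-0.028,0,0,-0.424],[0,0.897,-0.045,-0.028,0,0,-0.424],[0,0.898,-0.011,-0.028,0,0,-0.424],[0,0.898,0.022,-0.028,0,0,-0.424],[0,0.897,0.055,-0.028,0,0,-0.424],[0,0.894,0.088,-0.028,0,0,-0.424],[0,0.89,0.121,-0.028,0,0,-0.424],[0,0.885,0.154,-0.028,0,0,-0.424]])

```text
time: 2.27
position: [462.7, -103.5, 256.5]
tool_rot: [0.844, 0.537, 0.0, 0.0]
force: [-0.1, -0.3, 0.4]
gripper_width: 1.0
finger_force: 0.0
```

Call:
servo_tool(series=[[0,0.879,0.187,-0.028,0,0,-0.424],[0,0.871,0.219,-0.028,0,0,-0.424],[0,0.863,0.251,-0.028,0,0,-0.424],[0,0.853,0.283,-0.028,0,0,-0.424],[0,0.842,0.314,-0.028,0,0,-0.424],[0,0,0,0,0,0,0]])

```text
time: 2.77
position: [532.1, -12.2, 259.6]
tool_rot: [0.79, 0.613, 0.001, -0.0]
force: [0.5, -0.7, 0.2]
gripper_width: 1.0
finger_force: 0.0
```

```bash
cat >> h.py <<'E'
def wproj(E,K,P):
    q=P@E[:3,:3].T+E[:3,3];r=np.hypot(q[...,0],q[...,1]);th=np.arctan2(r,q[...,2]);k=K[0,0]*th/np.maximum(r,1e-9)
    return (K[0,2]+k*q[...,0]).astype(np.float32),(K[1,2]+k*q[...,1]).astype(np.float32)
def ortho(im,E,K,o,yaw,z,xr,yr,s):
    # image columns = local x, rows = -local y
    xs=np.arange(xr[0],xr[1],1/s);ys=np.arange(yr[1],yr[0],-1/s);X,Y=np.meshgrid(xs,ys)
    c,n=np.cos(np.radians(yaw)),np.sin(np.radians(yaw))
    P=np.stack([o[0]+c*X-n*Y,o[1]+n*X+c*Y,np.full_like(X,z)],-1)
    u,v=wproj(E,K,P);return cv2.remap(im,u,v,cv2.INTER_LINEAR)
E
python3 - <<'E'
from h import *
p=camera_params("wrist");E=np.array(p["extrinsics"]);K=np.array(p["K"]);im,d=grab_frame("wrist")
cv2.imwrite("w1.png",im);np.savez("w1.npz",E=E,K=K,d=d)
print(np.linalg.inv(E)[:3,3].round(1))
o=(570.6,-21.9)
a=ortho(im,E,K,o,-14.6,84,(-160,160),(-110,110),2.5)
# gridlines every 50 mm
for k in range(-150,160,50): cv2.putText(a,str(k),(int((k+160)*2.5),12),0,.4,(0,0,255));cv2.line(a,(int((k+160)*2.5),15),(int((k+160)*2.5),30),(0,0,255))
cv2.imwrite("pics/w1.png",a)
E
```

```text
[552.1  65.9 391.5]
```

View pics/w1.png

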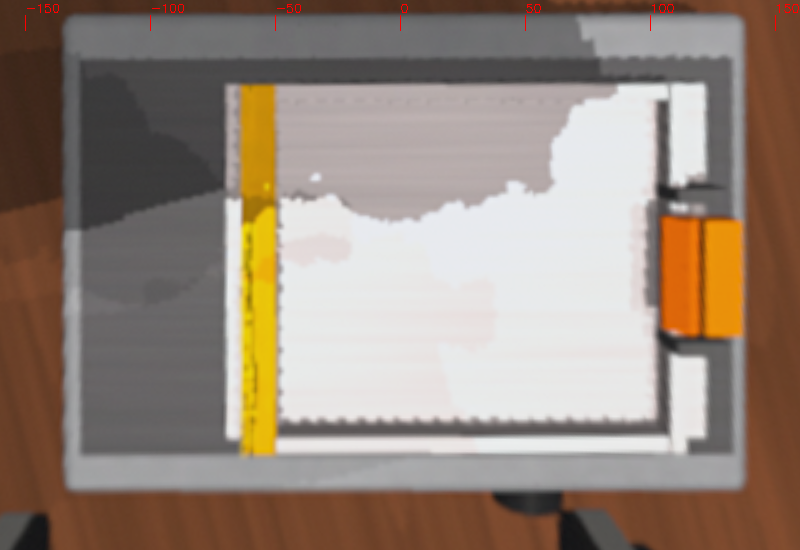

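```bash
python3 - <<'E'
from h import *
for r in plan([506,289,180],tool_rot(5.2),14): print(r)
E
```

```text
[0.819, -0.285, 0.227, -0.0, -0.0, -0.281]
[0.826, -0.264, 0.227, -0.0, -0.0, -0.281]
[0.832, -0.244, 0.227, -0.0, -0.0, -0.281]
[0.838, -0.224, 0.227, -0.0, -0.0, -0.281]
[0.843, -0.203, 0.227, -0.0, -0.0, -0.281]
[0.848, -0.182, 0.227, -0.0, -0.0, -0.281]
[0.852, -0.161, 0.227, -0.0, -0.0, -0.281]
[0.856, -0.141, 0.227, -0.0, -0.0, -0.281]
[0.859, -0.12, 0.227, -0.0, -0.0, -0.281]
[0.862, -0.098, 0.227, -0.0, -0.0, -0.281]
[0.864, -0.077, 0.227, -0.0, -0.0, -0.281]
[0.866, -0.056, 0.227, -0.0, -0.0, -0.281]
[0.867, -0.035, 0.227, -0.0, -0.0, -0.281]
[0.867, -0.014, 0.227, -0.0, -0.0, -0.281]
```

Call:
servo_tool(series=[[0,0.819,-0.285,0.227,0,0,-0.281],[0,0.826,-0.264,0.227,0,0,-0.281],[0,0.832,-0.244,0.227,0,0,-0.281],[0,0.838,-0.224,0.227,0,0,-0.281],[0,0.843,-0.203,0.227,0,0,-0.281],[0,0.848,-0.182,0.227,0,0,-0.281],[0,0.852,-0.161,0.227,0,0,-0.281],[0,0.856,-0.141,0.227,0,0,-0.281],[0,0.859,-0.12,0.227,0,0,-0.281],[0,0.862,-0.098,0.227,0,0,-0.281]])

```text
time: 3.65
position: [512.4, 201.0, 202.9]
tool_rot: [0.711, 0.704, -0.0, 0.0]
force: [0.6, 0.0, -0.3]
gripper_width: 1.0
finger_force: 0.0
```

Call:
servo_tool(series=[[0,0.864,-0.077,0.227,0,0,-0.281],[0,0.866,-0.056,0.227,0,0,-0.281],[0,0.867,-0.035,0.227,0,0,-0.281],[0,0.867,-0.014,0.227,0,0,-0.281],[0,0,0,0,0,0,0]])

```text
time: 4.07
position: [504.8, 289.8, 179.0]
tool_rot: [0.674, 0.739, -0.0, -0.001]
force: [-0.3, -0.0, -0.4]
gripper_width: 0.999
finger_force: 0.0
```

```bash
python3 - <<'E'
from h import *
s,pp,Q=pose();print(pp.round(1))
p=camera_params("wrist");E=np.array(p["extrinsics"]);K=np.array(p["K"]);im,d=grab_frame("wrist")
o=(506,289)
for z in(14,50):
    a=ortho(im,E,K,o,0,z,(-120,120),(-100,100),2.5)
    h=cv2.cvtColor(a,cv2.COLOR_BGR2HSV);m=cv2.inRange(h,(95,120,40),(125,255,255))
    k,l,st,_=cv2.connectedComponentsWithStats(m);i=1+np.argmax(st[1:,4]);v,u=np.nonzero(l==i)
    r=cv2.minAreaRect(np.c_[o[0]-120+u/2.5,o[1]+100-v/2.5].astype(np.float32));print(z,np.round(r[0],1),np.round(r[1],1),round(r[2],1))
    cv2.imwrite(f"pics/w2_{z}.png",a)
E
```

```text
[504.8 289.8 179. ]
14 [486.8 290. ] [150.6 131.2] 5.4
50 [488.1 299.8] [132.3 115.3] 5.4
```

View pics/w2_50.png

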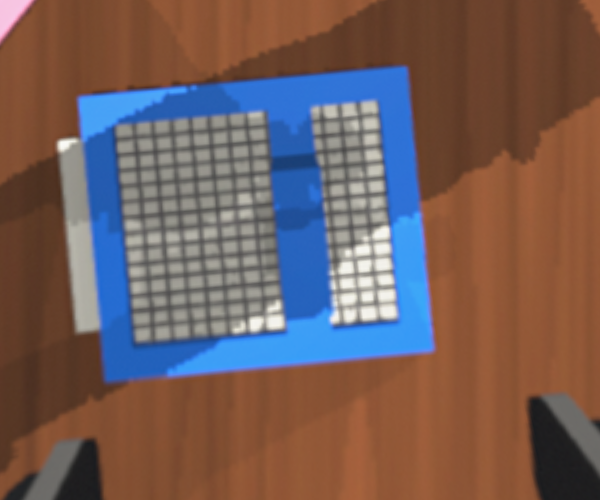

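Call:
servo_tool(series=[[0,0.04,0.04,0.8,0,0,0],[0,0.04,0.044,0.9,0,0,0],[0,0,0,0.9,0,0,-0.03],[0.3,0,0,0.9,0,0,0],[0.3,0,0,0.9,0,0,0],[0.4,0,0,0.8,0,0,0],[0.4,0,0,0.5,0,0,0],[0.4,0,0,0.26,0,0,0],[0.5,0,0,0,0,0,0],[0.5,0,0,0,0,0,0]], grip_force=50)

```text
time: 4.95
position: [508.3, 289.0, 31.9]
tool_rot: [0.675, 0.738, 0.0, 0.0]
force: [0.7, -0.1, -0.3]
gripper_width: 0.502
finger_force: 0.0
```

```bash
python3 - <<'E'
from h import *
print(manip.tcp_to_tips, get_state()["gripper_width"])
im,d=grab_frame("wrist");cv2.imwrite("pics/w3.png",im)
E
```

```text
11.0 0.5018053116847397
```

View pics/w3.png

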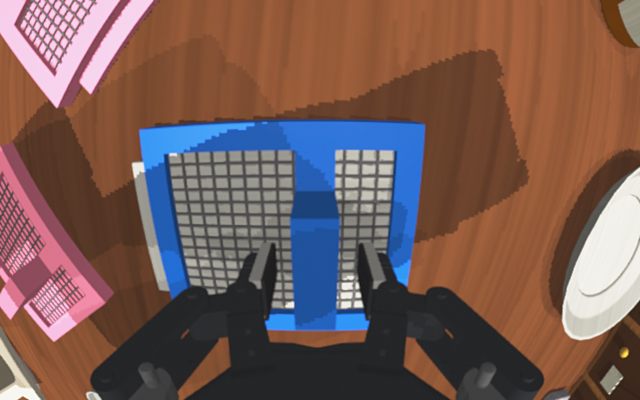

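The fingers straddle the blue grip at (315,260) and are centred on it. I close them and lift.

Call:
servo_tool(series=[[0.5,0.1,-0.04,0.02,0,0,0],[1,0,0,0,0,0,0],[1,0,0,0,0,0,0],[1,0,0,0,0,0,0],[1,0,0,0,0,0,0],[1,0,0,0,0,0,0]], grip_force=60)

```text
time: 5.5
position: [507.3, 292.7, 32.0]
tool_rot: [0.674, 0.739, 0.001, 0.0]
force: [0.4, 0.0, 5.7]
gripper_width: 0.226
finger_force: 60.3
```

```bash
python3 - <<'E'
from h import *
s,p,Q=pose();print(p.round(1),s["gripper_width"],s["finger_force"],s["force"].round(1))
S=R.from_matrix(Q.as_matrix()[:,[1,0,2]]*[1,1,-1]);print("grip pt offset in tool-aligned sieve frame",S.inv().apply(np.array([506.7,291.9,0])-p).round(1))
E
```

```text
[507.3 292.7  32. ] 0.22562260729152314 60.3352153301239 [0.4 0.  5.7]
grip pt offset in tool-aligned sieve frame [ -0.7  -0.8 -32. ]
```

Call:
servo_tool(series=[[1,0,0,-0.2,0,0,0],[1,0,0,-0.6,0,0,0],[1,0,0,-0.9,0,0,0],[1,0,0,-0.9,0,0,0],[1,0,0,-0.9,0,0,0],[1,0,0,-0.9,0,0,0],[1,0,0,-0.9,0,0,0],[1,0,0,-0.7,0,0,0],[1,0,0,-0.3,0,0,0],[1,0,0,0,0,0,0]], grip_force=80)

```text
time: 6.33
position: [507.2, 292.5, 189.7]
tool_rot: [0.674, 0.739, 0.001, 0.0]
force: [0.4, 0.3, -3.4]
gripper_width: 0.218
finger_force: 78.7
```

```bash
python3 - <<'E'
from h import *
s,p,Q=pose();print(p.round(1),s["gripper_width"],s["finger_force"],s["force"].round(1),s["joints"].round(2))
for r in plan([631.8,-36.8,185],tool_rot(-14.6,14),17): print(r)
E
```

```text
[507.2 292.5 189.7] 0.21816590298353747 78.67600679397583 [ 0.4  0.3 -3.4] [ 0.52  0.43  0.14  1.28 -0.    2.  ]
[-0.798, 0.222, 0.011, -0.162, -0.029, 0.232]
[-0.794, 0.237, 0.016, -0.162, -0.029, 0.232]
[-0.789, 0.253, 0.022, -0.162, -0.029, 0.232]
[-0.783, 0.269, 0.027, -0.162, -0.029, 0.232]
[-0.778, 0.284, 0.033, -0.162, -0.029, 0.232]
[-0.772, 0.299, 0.039, -0.162, -0.029, 0.232]
[-0.765, 0.314, 0.046, -0.162, -0.029, 0.232]
[-0.759, 0.329, 0.052, -0.162, -0.029, 0.232]
[-0.752, 0.343, 0.059, -0.162, -0.029, 0.232]
[-0.744, 0.358, 0.066, -0.162, -0.029, 0.232]
[-0.737, 0.372, 0.073, -0.162, -0.029, 0.232]
[-0.729, 0.385, 0.08, -0.162, -0.029, 0.232]
[-0.721, 0.399, 0.087, -0.162, -0.029, 0.232]
[-0.712, 0.412, 0.095, -0.162, -0.029, 0.232]
[-0.704, 0.425, 0.103, -0.162, -0.029, 0.232]
[-0.695, 0.438, 0.11, -0.162, -0.029, 0.232]
[-0.685, 0.45, 0.119, -0.162, -0.029, 0.232]
```

Call:
servo_tool(series=[[1,-0.798,0.222,0.011,-0.162,-0.029,0.232],[1,-0.794,0.237,0.016,-0.162,-0.029,0.232],[1,-0.789,0.253,0.022,-0.162,-0.029,0.232],[1,-0.783,0.269,0.027,-0.162,-0.029,0.232],[1,-0.778,0.284,0.033,-0.162,-0.029,0.232],[1,-0.772,0.299,0.039,-0.162,-0.029,0.232],[1,-0.765,0.314,0.046,-0.162,-0.029,0.232],[1,-0.759,0.329,0.052,-0.162,-0.029,0.232],[1,-0.752,0.343,0.059,-0.162,-0.029,0.232],[1,-0.744,0.358,0.066,-0.162,-0.029,0.232]])

```text
time: 7.17
position: [578.4, 97.1, 182.8]
tool_rot: [0.744, 0.665, 0.042, 0.056]
force: [1.8, 0.4, -3.6]
gripper_width: 0.219
finger_force: 78.6
```

Call:
servo_tool(series=[[1,-0.737,0.372,0.073,-0.162,-0.029,0.232],[1,-0.729,0.385,0.08,-0.162,-0.029,0.232],[1,-0.721,0.399,0.087,-0.162,-0.029,0.232],[1,-0.712,0.412,0.095,-0.162,-0.029,0.232],[1,-0.704,0.425,0.103,-0.162,-0.029,0.232],[1,-0.695,0.438,0.11,-0.162,-0.029,0.232],[1,-0.685,0.45,0.119,-0.162,-0.029,0.232],[1,0,0,0,0,0,0],[1,0,0,0,0,0,0]])

```text
time: 7.92
position: [629.4, -38.0, 180.8]
tool_rot: [0.786, 0.607, 0.072, 0.094]
force: [0.1, 0.9, -3.7]
gripper_width: 0.222
finger_force: 78.6
```

```bash
cat >> h.py <<'E'
O=np.array([570.6,-21.9,70.]);YAW=-14.6
def loc():
    s,p,Q=pose();B=R.from_euler("z",YAW,degrees=True)
    S=R.from_matrix(Q.as_matrix()[:,[1,0,2]]*[1,1,-1])
    e=(B.inv()*S).as_euler("ZYX",degrees=True)  # yaw err, -tilt, roll
    L=B.inv().apply(p-O);tip=B.inv().apply(p+S.apply([-109,0,-32])-O);far=B.inv().apply(p+S.apply([55,0,-32])-O)
    print("t",round(float(s["time"]),2),"TCP",L.round(1),"tip",tip.round(1),"far",far.round(1),"yawerr,tilt,roll",(e*[1,-1,1]).round(2),"F",B.inv().apply(s["force"]).round(1),"M",B.inv().apply(s["torque"]).round(2),"w",round(float(s["gripper_width"]),3))
    return s,Q,B
def mv(dx,dy,dz):
    # shift in bed axes -> tool units
    s,p,Q=pose();B=R.from_euler("z",YAW,degrees=True);print("units",(Q.inv().apply(B.apply([dx,dy,dz]))/25).round(3))
E
python3 - <<'E'
from h import *
s,Q,B=loc();print(s["joints"].round(2))
p=camera_params("wrist");E=np.array(p["extrinsics"]);K=np.array(p["K"]);im,d=grab_frame("wrist")
im2,_=grab_frame("scene")
o=np.vstack([cv2.resize(im,(480,300)),cv2.resize(im2[190:310,200:392],(480,300),interpolation=2)])
cv2.imwrite("pics/w4.png",o)
E
```

```text
t 7.92 TCP [ 60.9  -0.8 110.8] tip [-37.5  -0.7  54. ] far [121.9  -0.9  92.6] yawerr,tilt,roll [-0.09 13.61 -0.1 ] F [-0.1  0.8 -3.7] M [0.05 0.39 0.03] w 0.222
[-0.04  0.36 -0.02  0.96 -0.05  1.79]
```

View pics/w4.png

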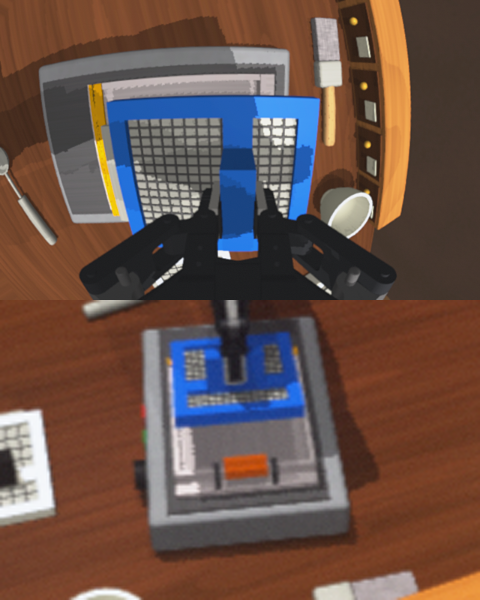

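The sieve is held and tilted, with its tongue edge +x of the yellow lip. In the wrist view the lip runs from (95,85) to (118,215). I check the lateral alignment in one picture.

```bash
python3 - <<'E'
from h import *
s,Q,B=loc();p=np.array(s["position"])
pr=camera_params("wrist");E=np.array(pr["extrinsics"]);K=np.array(pr["K"]);im,d=grab_frame("wrist")
S=R.from_matrix(Q.as_matrix()[:,[1,0,2]]*[1,1,-1])
def orth(Rt,org,z,xr,yr,sc=4):
    xs=np.arange(*xr,1/sc);ys=np.arange(*yr,1/sc);X,Y=np.meshgrid(xs,ys)
    P=Rt.apply(np.stack([X,Y,np.full_like(X,z)],-1).reshape(-1,3)).reshape(*X.shape,3)+org
    u,v=wproj(E,K,P);return cv2.cvtColor(cv2.remap(im,u,v,1),cv2.COLOR_BGR2HSV),X,Y
h,X,Y=orth(S,p,-18,(-110,70),(-90,90))
m=cv2.inRange(h,(95,120,40),(125,255,255))>0
yy=[Y[m[:,j],j].max() for j in range(m.shape[1]) if m[:,j].sum()>40];print("blue +y edge (sieve-tool frame, nominal 65)",np.percentile(yy,[10,50,90]).round(1))
xx=[X[i,m[i]] for i in range(m.shape[0]) if m[i].sum()>100];print("x range (-95..55)",np.median([a.min() for a in xx]).round(1),np.median([a.max() for a in xx]).round(1))
h,X,Y=orth(B,O,14,(-100,-20),(-90,100))
m=cv2.inRange(h,(20,130,60),(35,255,255))>0
jj=[j for j in range(m.shape[1]) if m[:,j].sum()>100];print("lip x",X[0,jj[0]],X[0,jj[-1]],"+y end",np.median([Y[m[:,j],j].max() for j in jj]))
ii=[i for i in range(m.shape[0]) if m[i].sum()>20];a=[(Y[i,0],X[i,m[i]].min(),X[i,m[i]].max()) for i in ii[::60]];print(np.round(a,1))
E
```

```text
t 8.02 TCP [ 61.    0.6 111.7] tip [-37.3   0.5  54.8] far [122.    0.6  93.6] yawerr,tilt,roll [ 0.03 13.69 -0.08] F [ 0.6 -0.2 -3. ] M [ 0.04  0.38 -0.  ] w 0.22
blue +y edge (sieve-tool frame, nominal 65) [64.5 64.5 64.8]
x range (-95..55) -94.5 55.0
lip x -63.5 -49.75 +y end 75.75
[[-71.8 -63.  -56.5]
 [-56.8 -63.  -56. ]
 [-41.8 -63.  -55.8]
 [-26.8 -63.2 -56. ]
 [-11.8 -63.5 -56. ]
 [  3.2 -63.5 -55.5]
 [ 18.2 -63.2 -55.5]
 [ 33.2 -63.  -56. ]
 [ 48.2 -63.2 -49.5]
 [ 63.2 -63.  -49.8]]
```

```bash
python3 - <<'E'
from h import *
mv(0,1.5,-45);mv(0,0,-10);mv(-10,0,0);mv(0,10,0)
E
```

```text
units [ 0.062 -0.428  1.748]
units [ 0.001 -0.095  0.389]
units [ 0.    -0.389 -0.095]
units [ 0.4  0.  -0. ]
```

Call:
servo_tool(series=[[1,0.02,-0.071,0.291,0,0,0],[1,0.02,-0.071,0.291,0,0,0],[1,0.02,-0.071,0.291,-0.05,0,0],[1,0,-0.071,0.291,0,0,0],[1,0,-0.071,0.291,0,0,0],[1,0,-0.071,0.291,0,0,0],[1,0,0,0,0,0,0],[1,0,0,0,0,0,0],[1,0,0,0,0,0,0]])

```text
time: 8.82
position: [632.1, -35.9, 138.9]
tool_rot: [0.785, 0.607, 0.075, 0.098]
force: [0.6, 0.3, -3.2]
gripper_width: 0.22
finger_force: 78.5
```

```bash
python3 - <<'E'
from h import *
loc()
E
```

```text
t 8.82 TCP [63.   1.9 68.9] tip [-34.8   1.9  11.2] far [124.2   1.9  51.4] yawerr,tilt,roll [-1.00e-02  1.42e+01 -5.00e-02] F [ 0.5  0.5 -3.2] M [ 0.01  0.35 -0.02] w 0.22
```

Call:
servo_tool(series=[[1,0,-0.015,0.062,0,0,0],[1,0,-0.015,0.062,0,0,0],[1,0,-0.015,0.062,0,0,0],[1,0,-0.015,0.062,0,0,0],[1,0,-0.015,0.062,0,0,0],[1,0,0,0,0,0,0],[1,0,0,0,0,0,0]])

```text
time: 9.4
position: [631.7, -35.9, 130.5]
tool_rot: [0.785, 0.607, 0.075, 0.098]
force: [-0.3, 0.3, -4.4]
gripper_width: 0.221
finger_force: 78.5
```

```bash
python3 - <<'E'
from h import *
loc()
E
```

```text
t 9.4 TCP [62.6  1.9 60.5] tip [-35.2   1.8   2.9] far [123.8   1.8  43. ] yawerr,tilt,roll [ 0.   14.15 -0.07] F [-0.4  0.2 -4.4] M [-0.01  0.32 -0.02] w 0.221
```

Call:
servo_tool(series=[[1,0,-0.005,0.02,0,0,0],[1,0,-0.005,0.02,0,0,0],[1,0,-0.005,0.02,0,0,0],[1,0,-0.005,0.02,0,0,0],[1,0,0,0,0,0,0]])

```text
time: 9.82
position: [631.8, -35.9, 128.5]
tool_rot: [0.785, 0.607, 0.075, 0.098]
force: [0.3, 0.2, -4.5]
gripper_width: 0.221
finger_force: 78.5
```

```bash
python3 - <<'E'
from h import *
loc()
E
```

```text
t 9.82 TCP [62.7  1.9 58.5] tip [-35.2   1.9   0.9] far [123.9   1.9  41. ] yawerr,tilt,roll [-0.   14.16 -0.06] F [ 0.2  0.3 -4.5] M [ 0.    0.36 -0.04] w 0.221
```

Call:
servo_tool(series=[[1,0,-0.004,0.015,0,0,0],[1,0,-0.004,0.015,0,0,0],[1,0,-0.004,0.015,0,0,0],[1,0,0,0,0,0,0]])

```text
time: 10.15
position: [631.9, -35.9, 127.6]
tool_rot: [0.785, 0.607, 0.075, 0.098]
force: [0.3, -0.4, -4.1]
gripper_width: 0.222
finger_force: 78.7
```

```bash
python3 - <<'E'
from h import *
loc()
E
```

```text
t 10.15 TCP [62.9  1.9 57.6] tip [-35.    1.9  -0.1] far [124.    1.9  40.1] yawerr,tilt,roll [-0.   14.18 -0.06] F [ 0.3 -0.3 -4.1] M [0.   0.41 0.05] w 0.222
```

Call:
servo_tool(series=[[1,0,-0.078,-0.019,0,0,0],[1,0,-0.078,-0.019,0,0,0],[1,0,-0.078,-0.019,0,0,0],[1,0,-0.078,-0.019,0,0,0],[1,0,-0.078,-0.019,0,0,0],[1,0,-0.078,-0.019,0,0,0],[1,0,0,0,0,0,0]])

```text
time: 10.73
position: [619.8, -32.7, 127.5]
tool_rot: [0.785, 0.607, 0.075, 0.098]
force: [-0.6, 0.7, -2.8]
gripper_width: 0.223
finger_force: 78.8
```

```bash
python3 - <<'E'
from h import *
loc()
E
```

```text
t 10.73 TCP [50.3  1.9 57.5] tip [-47.6   1.9  -0.1] far [111.4   1.9  40. ] yawerr,tilt,roll [ 1.000e-02  1.416e+01 -6.000e-02] F [-0.8  0.5 -2.8] M [0.08 0.47 0.  ] w 0.223
```

Call:
servo_tool(series=[[1,0,-0.039,-0.012,0,0,0],[1,0,-0.039,-0.012,0,0,0],[1,0,-0.039,-0.012,0,0,0],[1,0,-0.039,-0.01,0,0,0],[1,0,-0.039,-0.01,0,0,0],[1,0,-0.039,-0.01,0,0,0],[1,0,0,0,0,0,0]])

```text
time: 11.32
position: [614.0, -31.2, 127.5]
tool_rot: [0.785, 0.607, 0.075, 0.098]
force: [-0.5, 0.6, -3.2]
gripper_width: 0.217
finger_force: 78.8
```

```bash
python3 - <<'E'
from h import *
loc()
E
```

```text
t 11.32 TCP [44.4  1.9 57.5] tip [-53.5   1.9  -0.1] far [105.5   1.9  40. ] yawerr,tilt,roll [ 0.   14.15 -0.06] F [-0.7  0.4 -3.2] M [0.06 0.42 0.01] w 0.217
```

Call:
servo_tool(series=[[1,0,-0.02,-0.005,0,0,0],[1,0,-0.02,-0.005,0,0,0],[1,0,-0.02,-0.005,0,0,0],[1,0,-0.02,-0.005,0,0,0],[1,0,-0.02,-0.005,0,0,0],[1,0,0,0,0,0,0]])

```text
time: 11.82
position: [611.7, -30.6, 127.6]
tool_rot: [0.785, 0.607, 0.075, 0.098]
force: [-0.1, -0.3, -2.0]
gripper_width: 0.22
finger_force: 78.7
```

```bash
python3 - <<'E'
from h import *
loc()
E
```

```text
t 11.82 TCP [42.   1.9 57.6] tip [-55.9   1.9  -0.1] far [103.1   1.9  40. ] yawerr,tilt,roll [ 0.   14.16 -0.06] F [-0.  -0.4 -2. ] M [0.01 0.32 0.02] w 0.22
```

Call:
servo_tool(series=[[1,0,-0.018,-0.004,0,0,0],[1,0,-0.018,-0.004,0,0,0],[1,0,-0.018,-0.004,0,0,0],[1,0,0,0,0,0,0]])

```text
time: 12.15
position: [610.7, -30.4, 127.7]
tool_rot: [0.785, 0.607, 0.075, 0.098]
force: [1.8, 0.7, -3.0]
gripper_width: 0.221
finger_force: 78.6
```

```bash
python3 - <<'E'
from h import *
loc()
E
```

```text
t 12.15 TCP [41.   1.9 57.7] tip [-56.8   1.9  -0. ] far [102.1   1.9  40.2] yawerr,tilt,roll [-0.   14.21 -0.06] F [ 1.5  1.1 -3. ] M [0.05 0.04 0.  ] w 0.221
```

Call:
servo_tool(series=[[1,0,-0.01,-0.003,0,0,0],[1,0,0,0,0,0,0]])

```text
time: 12.32
position: [610.7, -30.3, 127.8]
tool_rot: [0.785, 0.607, 0.075, 0.098]
force: [1.8, -0.3, -2.6]
gripper_width: 0.224
finger_force: 78.6
```

```bash
python3 - <<'E'
from h import *
loc()
E
```

```text
t 12.32 TCP [40.9  2.  57.8] tip [-56.9   1.9  -0. ] far [102.1   1.9  40.3] yawerr,tilt,roll [-0.   14.23 -0.06] F [ 1.9  0.2 -2.6] M [ 0.03 -0.15 -0.01] w 0.224
```

```bash
cat >> h.py <<'E'
def swing(tipx,tipz,tilts,y=1.9):
    B=R.from_euler("z",YAW,degrees=True);s,p,Q=pose()
    for t in tilts:
        c,n=np.cos(np.radians(t)),np.sin(np.radians(t))
        pt=O+B.apply([tipx+109*c-32*n,y,tipz+109*n+32*c]);Rt=tool_rot(YAW,t)
        print(t,np.r_[Q.inv().apply(pt-p)/25,np.degrees((Q.inv()*Rt).as_rotvec())/5].round(3).tolist());p,Q=pt,Rt
E
python3 - <<'E'
from h import *
swing(-56.6,0.3,[14.2,13,12,11,10,9,8,7])
E
```

```text
14.2 [-0.002, 0.016, -0.007, 0.005, 0.012, -0.0]
13 [0.0, 0.026, 0.092, 0.24, 0.0, -0.0]
12 [0.0, 0.022, 0.076, 0.2, 0.0, 0.0]
11 [-0.0, 0.022, 0.076, 0.2, 0.0, 0.0]
10 [-0.0, 0.022, 0.076, 0.2, 0.0, 0.0]
9 [-0.0, 0.022, 0.076, 0.2, 0.0, 0.0]
8 [0.0, 0.022, 0.076, 0.2, -0.0, -0.0]
7 [-0.0, 0.022, 0.076, 0.2, 0.0, -0.0]
```

Call:
servo_tool(series=[[1,0,0.026,-0.007,0,0,0],[1,0,0.026,0.092,0.24,0,0],[1,0,0.022,0.076,0.2,0,0],[1,0,0.022,0.076,0.2,0,0],[1,0,0.022,0.076,0.2,0,0],[1,0,0.022,0.076,0.2,0,0],[1,0,0,0,0,0,0],[1,0,0,0,0,0,0]])

```text
time: 12.98
position: [615.5, -31.7, 118.4]
tool_rot: [0.789, 0.61, 0.047, 0.062]
force: [0.3, -0.9, -2.1]
gripper_width: 0.22
finger_force: 79.0
```

```bash
python3 - <<'E'
from h import *
loc();swing(-56.8,0.3,[8,7,6,5,4,3])
E
```

```text
t 12.98 TCP [46.   1.8 48.4] tip [-56.8   1.8  -0.1] far [105.2   1.8  25.3] yawerr,tilt,roll [-0.01  8.92 -0.07] F [ 0.5 -0.8 -2.1] M [0.05 0.27 0.07] w 0.22
8 [0.002, 0.021, 0.053, 0.184, 0.013, -0.003]
7 [0.0, 0.022, 0.076, 0.2, 0.0, -0.0]
6 [0.0, 0.022, 0.076, 0.2, -0.0, -0.0]
5 [-0.0, 0.022, 0.076, 0.2, -0.0, 0.0]
4 [0.0, 0.022, 0.076, 0.2, 0.0, 0.0]
3 [0.0, 0.022, 0.076, 0.2, -0.0, 0.0]
```

Call:
servo_tool(series=[[1,0,0.022,0.07,0.19,0,0],[1,0,0.022,0.076,0.2,0,0],[1,0,0.022,0.076,0.2,0,0],[1,0,0.022,0.076,0.2,0,0],[1,0,0,0,0,0,0]])

```text
time: 13.4
position: [618.0, -32.4, 110.7]
tool_rot: [0.791, 0.611, 0.025, 0.034]
force: [-3.6, 0.9, -0.2]
gripper_width: 0.224
finger_force: 79.3
```

```bash
python3 - <<'E'
from h import *
loc();swing(-56.9,0.3,[4,3,2,1,0,-.5])
E
```

```text
t 13.4 TCP [48.5  1.8 40.7] tip [-57.4   1.8  -0.3] far [106.    1.8  13.4] yawerr,tilt,roll [-0.01  4.8  -0.07] F [-3.7 -0.1 -0.2] M [0.11 1.09 0.06] w 0.224
4 [0.003, 0.04, 0.037, 0.16, 0.013, -0.002]
3 [0.0, 0.022, 0.076, 0.2, -0.0, 0.0]
2 [0.0, 0.022, 0.076, 0.2, 0.0, -0.0]
1 [-0.0, 0.022, 0.076, 0.2, 0.0, -0.0]
0 [0.0, 0.022, 0.076, 0.2, 0.0, 0.0]
-0.5 [0.0, 0.011, 0.038, 0.1, 0.0, 0.0]
```

Call:
servo_tool(series=[[1,0,0.022,0.06,0.18,0,0],[1,0,0.022,0.076,0.2,0,0],[1,0,0.022,0.076,0.2,0,0],[1,0,0,0,0,0,0]])

```text
time: 13.73
position: [620.2, -33.0, 105.5]
tool_rot: [0.791, 0.611, 0.01, 0.014]
force: [-4.0, 0.9, -3.2]
gripper_width: 0.218
finger_force: 79.0
```

```bash
python3 - <<'E'
from h import *
loc();swing(-57.2,0.,[1,0,-.5])
E
```

```text
t 13.73 TCP [50.7  1.8 35.5] tip [-57.1   1.8  -0.2] far [106.8   1.7   5.3] yawerr,tilt,roll [-0.02  1.93 -0.07] F [-4.1 -0.2 -3.2] M [0.03 1.05 0.03] w 0.218
1 [0.006, 0.017, 0.064, 0.186, 0.015, -0.004]
0 [0.0, 0.022, 0.076, 0.2, 0.0, 0.0]
-0.5 [0.0, 0.011, 0.038, 0.1, 0.0, 0.0]
```

Call:
servo_tool(series=[[1,0,0.018,0.066,0.19,0,0],[1,0,0.018,0.07,0.2,0,0],[1,0,0,0,0,0,0],[1,0,0,0,0,0,0]])

```text
time: 14.07
position: [622.2, -33.4, 102.9]
tool_rot: [0.791, 0.611, 0.001, 0.002]
force: [-1.0, 0.3, -3.7]
gripper_width: 0.218
finger_force: 78.9
```

```bash
python3 - <<'E'
from h import *
loc()
E
```

```text
t 14.07 TCP [52.9  1.9 32.9] tip [-56.    1.9   0.4] far [108.    1.8   1.1] yawerr,tilt,roll [-0.02  0.22 -0.06] F [-1.   0.  -3.7] M [-0.07  0.23  0.01] w 0.218
```

Call:
servo_tool(series=[[1,0,-0.02,0.02,0.03,0,0],[1,0,-0.02,0.02,0,0,0],[1,0,0,0.02,0,0,0],[1,0,0,0,0,0,0]])

```text
time: 14.4
position: [621.2, -33.1, 102.3]
tool_rot: [0.791, 0.611, 0.0, 0.001]
force: [0.0, -1.6, -3.5]
gripper_width: 0.22
finger_force: 79.1
```

```bash
python3 - <<'E'
from h import *
loc()
im,d=grab_frame("scene");im2,_=grab_frame("wrist")
cv2.imwrite("pics/s5.png",np.vstack([cv2.resize(im[200:300,230:360],(520,400),interpolation=2)[:300],cv2.resize(im2,(520,300))]))
E
```

```text
t 14.4 TCP [51.8  1.9 32.3] tip [-57.1   2.    0. ] far [106.9   1.9   0.4] yawerr,tilt,roll [-0.02  0.14 -0.04] F [ 0.4 -1.5 -3.5] M [ 0.04 -0.08  0.  ] w 0.22
```

View pics/s5.png

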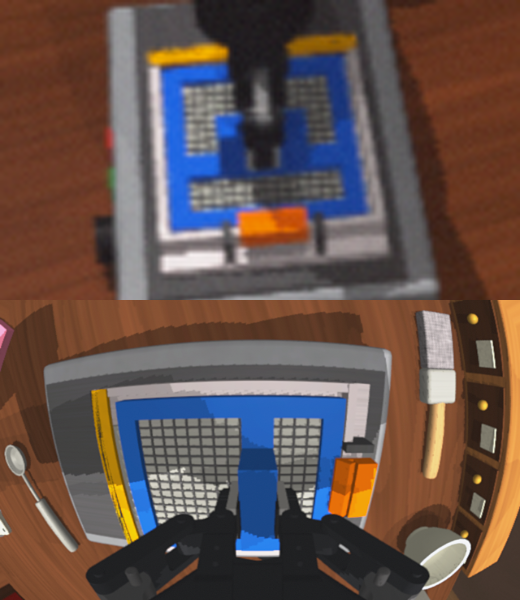

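The sieve lies flat in the bed, with the orange catch over its +x edge at (270,225) and the lip over the tongue. I press it lightly onto the seat, then release.

Call:
servo_tool(series=[[1,0,0,0.02,0.015,0,0],[1,0,0,0.015,0.01,0,0],[1,0,0,0,0,0,0]], grip_force=40)

```text
time: 14.75
position: [620.9, -33.0, 102.1]
tool_rot: [0.791, 0.611, -0.0, 0.0]
force: [-1.7, 0.0, 3.9]
gripper_width: 0.218
finger_force: 80.3
```

```bash
python3 - <<'E'
from h import *
loc()
E
```

```text
t 14.75 TCP [51.5  1.9 32.1] tip [-57.5   2.    0.1] far [1.065e+02 1.900e+00 1.000e-01] yawerr,tilt,roll [-0.02 -0.01 -0.04] F [-1.6 -0.4  3.9] M [0.02 0.24 0.01] w 0.218
```

Call:
servo_tool(series=[[0.7,0,0,0,0,0,0],[0.6,0,0,0,0,0,0],[0.55,0,0,0,0,0,0],[0.55,0,0,0,0,0,0],[0.55,0,0,-0.2,0,0,0],[0.55,0,0,-0.6,0,0,0],[0.55,0,0,-0.9,0,0,0],[0.55,0,0,-0.9,0,0,0],[0.55,0,0,-0.9,0,0,0],[0.55,0,0,-0.9,0,0,0]])

```text
time: 15.58
position: [620.6, -32.9, 212.1]
tool_rot: [0.791, 0.611, -0.001, -0.0]
force: [0.4, 0.7, 0.3]
gripper_width: 0.452
finger_force: 0.0
```

Call:
servo_tool(series=[[0.55,-0.3,0,-0.9,0,0,0],[0.55,-0.3,0,-0.5,0,0,0],[0.55,0,0,0,0,0,0]])

```text
time: 15.83
position: [618.5, -48.5, 250.2]
tool_rot: [0.792, 0.611, 0.002, 0.002]
force: [-0.2, 0.7, 0.6]
gripper_width: 0.45
finger_force: 0.0
```

```bash
python3 - <<'E'
from h import *
loc()
p=camera_params("wrist");E=np.array(p["extrinsics"]);K=np.array(p["K"]);im,d=grab_frame("wrist")
a=ortho(im,E,K,O[:2],YAW,84,(-160,160),(-110,110),2.4);im2,_=grab_frame("scene")
cv2.imwrite("pics/f.png",a)
h=cv2.cvtColor(a,cv2.COLOR_BGR2HSV);m=cv2.inRange(h,(95,120,40),(125,255,255))
v,u=np.nonzero(cv2.morphologyEx(m,cv2.MORPH_OPEN,np.ones((5,5))));r=cv2.minAreaRect(np.c_[u/2.4-160,110-v/2.4].astype(np.float32));print(r)
E
```

```text
t 15.83 TCP [ 53.1 -13.7 180.2] tip [-55.7 -13.5 147.6] far [108.3 -13.8 148.5] yawerr,tilt,roll [-0.08  0.32 -0.02] F [-0.3  0.6  0.6] M [ 0.01 -0.02  0.01] w 0.45
((32.083335876464844, 0.8333282470703125), (129.16665649414062, 150.8333282470703), 90.0)
```

View pics/f.png

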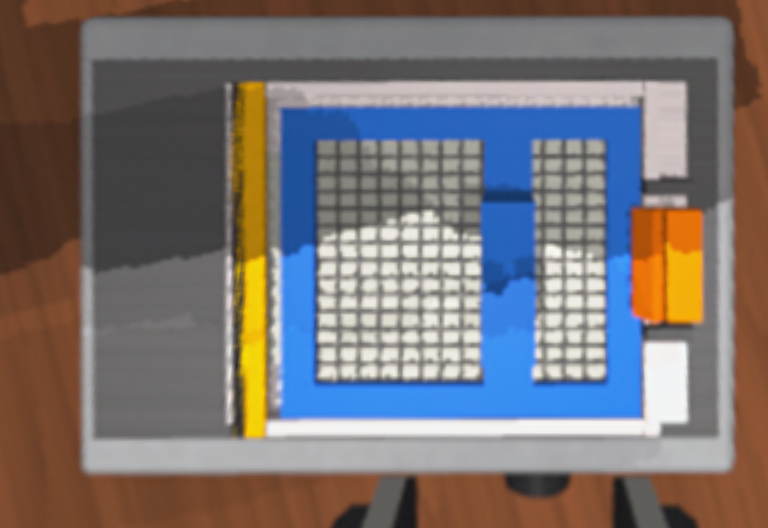

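The sieve lies flat and square between the walls. The lip covers its tongue and the catch (650,265) overlaps its edge (640), and the gripper is clear. I hand it in.

```bash
python3 -c "
from h import *
print(manip.job_done())"
```

```text
the job is handed in; nothing more can be done
None
```

The blue sieve is fitted in the sifter: tongue hooked under the lip, catch snapped over the far edge, lying flat and released. I handed the job in at about 16 s, and no force reading between moves went above about 8 N.

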